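# Index the clutch basket to its next finger and clamp the table

## Task

Bring the clutch basket on the index table round to its next finger: push the table anticlockwise (seen from above), its spokes are there for that, by one station until the index bolt drops into the next notch, and draw it back firmly until the notch's flat face sits hard against the bolt. Then, with the table seated there, swing the clamp lever round until it is properly tight, firmly but without forcing anything. Keep off the clutch basket and leave the things lying around where they are.

Things in the scene. Friction and masses are not known exactly. Their poses are not given: they have to be found in the camera images.
- indexer: grey cast foot of a bench index table, bolted down: 270 x 270 mm, 12 mm thick. Origin on the bench under the table's turning axis, z up. At its +y side stands the index bolt's housing, 41 mm high, 126 to 174 mm from the axis; at its -y side the clamp's housing, 38 mm high, 135 to 210 mm from the axis. The table's spokes pass above both
- platter: the turning face with its spokes: round steel, radius 100 mm, top at z = 58 mm, over the notched index plate it carries. Origin on the turning axis at bench height, z up. Seated at the start station its x axis stands at about -30 deg in the indexer's frame, at the next station, where it shall go, about along the indexer's x (each up to 2.6 deg off: see plate_centre). Drags about 3 N at a spoke
- spoke_end (a point): centre of the 22 mm black ball end of one of six level steel spokes, 60 deg apart, each 12 mm thick, bare from 105 to 147 mm radius; the ball at radius 158 mm, z = 50 mm. This is the spoke nearest the robot: seated at the start station it points to about 165 deg in the indexer's frame, at the next to about 195 deg (each up to 2.6 deg off)
- plate_centre (a point): centre of the index plate, on the turning axis, z = 32 mm: radius 112 mm, z 26 to 38 mm, a notch every 30 deg. It is fixed under the face by slotted screws and was set up to 2.6 deg either way, so a spoke's angle at a station is only roughly known. Seated at the next station the plate's own x axis lies along the indexer's x. Over 25 N at a spoke strains the bolt
- bolt_guide (a point): mouth of the spring index bolt's guide, at the indexer's +y, 126 mm from the axis, z = 32 mm. A notch has a flat face that stops the table turning back (clockwise) on the bolt, and a slope that the bolt climbs when the table is pushed on (7 to 12 N at a spoke, over 4 deg). It then rides on the rim (3 to 5 N) and drops into the next notch.
- bolt: the spring index bolt, flat steel tip 8 mm wide, black knob at its outer end 178 to 192 mm from the axis, z = 28 mm; slides by itself along the indexer's y, about 6 mm outwards when it rides on the rim. Origin on the turning axis at bench height when it is in a notch. Not handled
- platter_axis (a point): centre of the table's steel face, z = 58 mm. Once the bolt has dropped, the table has 6 deg of play from the flat face (exactly seated) to the foot of the next slope, where the push rises again to 7 N and more; past that slope (10 deg) it runs on to the station after. In the play it stays where left, also at the start. Drawn back it stops dead on the face: 12 to 18 N at a spoke seats it hard
- lever_knob (a point): centre of the clamp lever's 26 mm black ball knob, z = 72 mm, 80 mm from the lever's upright pivot; a 13 mm bar rises to it from the hub (radius 12 mm, z 38 to 54 mm). It starts within 15 deg of pointing straight away from the table (indexer's -y) and swings clockwise, seen from above, to clamp; hard end at 109 deg
- lever_pivot (a point): the lever's upright axis, at z = 72 mm, 190 mm from the table's axis at the indexer's -y. Pushed at the knob the lever swings with about 9 N; when the brake shoe meets the drum (20 to 54 deg from straight out, unseen, as wear differs) the push climbs steadily; at 18 to 21 N it is properly tight, over 25 N is forcing it. It stays where it is left or springs back a little
- lever: the clamp lever as a whole; origin on its pivot, z = 38 mm; its own -y axis points along the lever to the knob
- shoe: brass brake shoe, 22 mm wide, low under the index plate's edge at the indexer's -y; the lever presses it on the table's brake drum (over 100 N when properly tight). Not handled; origin of no use
- basket: aluminium motorcycle clutch basket with 12 upright fingers, radius 78 mm, 35 mm high, bolted on the table's face; origin at the centre of its underside, z = 58 mm. Not to be touched
- screwdriver: screwdriver, 210 mm long, lying on the bench; leave it
- file: flat file with a wooden handle, 240 mm long, lying on the bench; leave it
- grease_can: can, 72 mm wide, 85 mm high; leave it
- carburettor: carburettor, 124 mm high, standing on the bench; leave it

How it is judged:
By the outcome, as a careful person would: the job done as asked, in the order asked, and still so for the second after the job is handed in, with the robot touching nothing.
It also fails if it takes over 72 s, if anything falls off the work surface, if the arm or the gripper's body presses on something with over 40 N, if the wrist force passes 120 N, or if a joint passes its speed limit or range.

## Robot

A 7-joint arm with a two-finger parallel gripper is mounted at the origin on the work surface. World frame = base frame: x ahead of the robot, y to its left, z up, the work surface at z = 0. Lengths are in m, angles in rad, forces in N, time in s.
With the tool pointing down it reaches from about 0.425 to 0.875 m from the base axis. Payload 8.4 kg.
Tool frame: the origin (TCP) lies at the very end of the fingers, on their centre line; the grasp point (between the pads) lies 19 mm behind it; z points along the fingers, y is the line along which they close (so a half turn about z gives the same grasp; the last joint's range is limited). The gripper opens to 87 mm and grips with 3 to 60 N. Pads are 19 mm wide; open, the fingers measure 117 mm over their backs; the gripper's body (75 mm by 190 mm) begins 51 mm behind the grasp point.
Start: joints at [1.018, 0.333, 0.04, 1.465, -0.013, 1.343, -0.059], TCP at [0.285, -0.584, 0.223] pointing down, gripper open.
Joint ranges: [-2.58, 2.58], [-0.38, 2.09], [-1.3, 1.39], [0.25, 2.4], [-1.5, 4.64], [0.08, 2.09], [-2.65, 2.65]. Speed limits (rad/s): [2.22, 2.22, 2.79, 2.79, 3.14, 3.14, 3.14].

## Interface

Orientations are given as a unit quaternion [w, x, y, z].
In Python, from rig import manip gives the robot as it stands.
- The arm moves only by the tool send_rows, never from a script. Its argument "series" is one flat list of numbers, 5 for each row, row after row: the shift along the tool's x, y, z each as a share of 30 cm, from -1 to 1, then the turn about the tool's z as a share of pi rad, from -1 to 1, then the gripper's target within -1 to 1 (shut at 1, half-way at 0, fully open at -1). A call has 1 to 8 rows; each row is the pose to reach, as a shift and turn from the pose commanded when the call began, along the tool's axes at that moment, turning the shorter way round; what a row does not reach only later rows make up. A row lasts 1/10 s, in which the tool goes at most 50 mm and 8.59 degrees, less where a joint would pass 70% of its speed; a pose out of reach is approached as far as the arm can. A call with a number of a shift or a turn outside -1 to 1 is refused whole. A call with a gripper value outside its range is refused whole. The fingers move at their own pace and stop on an object; "grip_force" is the grip in N (left out, the last holds). Time passes only in rows, so rows that repeat a pose let the fingers close. It gives the time, the measured TCP pose, the force, the opening and the grip force at its end, in the units of the state.
- manip.get_state(): the state, without advancing time (a new reading comes with each control period).
- manip.get_image(name): name is "side" or "top" or "wrist"; returns the picture (400x640x3 uint8, red, green, blue); there is no depth.
- manip.calibration(name): a dict with "intrinsics" (3x3 intrinsics, pixels), "rvec" (rotation vector, rad) and "tvec" (3), from world to camera coordinates, as OpenCV has them; the wrist camera has in their place "mount" (4x4, takes a point from camera to tool coordinates, whose origin is the TCP and whose axes are the flange's). Camera axes: x right, y down, z forward; pixel columns grow to the right and rows downward; lengths in m; the calibration is good to about 2 mm. The wrist camera is an equidistant fisheye: a pixel r from the principal point sees the ray r / f radians off the axis. A picture is of the moment at which its call begins: read the wrist's pose just before it. calibration takes no time and is no camera call.
- manip.sign_off(): hands the job in; it is judged then, once.
The state is a dict: "clock": time; "joint_pos": joint angles; "qvel": joint speeds; "effort": joint torques, N m; "tool_pos": TCP position; "orientation": TCP orientation; "ft_force": force on the tool from outside, world axes, zero at the start; "moment": the same for the moment, N m; "opening": finger opening in m; "grip_force": force on a finger pad.
Only numpy, scipy, OpenCV 4.12 (cv2) and the standard library are available. Lean on these libraries where they do the work, as an engineer would, in place of code of your own. Each camera call takes 0.05 s, during which the arm holds its last target. There are 200 camera calls.

## Working session

There is one attempt and no reset: what is moved stays moved. The work goes in short steps, Python scripts to look and compute and a tool call to move; the robot and the scene stay as the last step left them, time stands still between calls to the robot, and variables do not carry over. Pictures are saved under pics/ and viewed, at most 10 in all, crops included, and the job is handed in when it is done.

Besides the shell and the picture viewer there is one more tool, called after "Call:" as name(argument=value, ...) on one line, values as JSON. send_rows: Moves the arm, as the interface text tells. Shift numbers are shares of 30 cm and turn numbers shares of pi rad, none past 1 either way. Its arguments: {"type":"object","properties":{"series":{"type":"array","items":{"type":"number","minimum":-1,"maximum":1}},"grip_force":{"type":"number"}},"required":["series"]}

```bash
mkdir -p pics
cat > h.py <<'E'
import numpy as np, cv2
from rig import manip
from scipy.spatial.transform import Rotation as R
def save(n,f,crop=None,s=1):
    im=manip.get_image(n)[:,:,::-1]
    cv2.imwrite('pics/raw_'+f,im)
    if crop: x0,y0,x1,y1=crop; im=im[y0:y1,x0:x1]
    cv2.imwrite('pics/'+f,cv2.resize(im,None,fx=s,fy=s,interpolation=cv2.INTER_CUBIC))
def cam(n):
    c=manip.calibration(n); K=np.array(c['intrinsics'],float); Rm=cv2.Rodrigues(np.array(c['rvec'],float))[0]; t=np.array(c['tvec'],float).ravel(); return K,Rm,t
def onz(n,u,v,z):
    K,Rm,t=cam(n); o=-Rm.T@t; d=Rm.T@np.linalg.inv(K)@[u,v,1]; return o+d*(z-o[2])/d[2]
def proj(n,P):
    K,Rm,t=cam(n); q=(Rm@np.atleast_2d(P).T).T+t; q=q@K.T; return q[:,:2]/q[:,2:]
def rot():
    q=manip.get_state()['orientation']; return R.from_quat([q[1],q[2],q[3],q[0]]).as_matrix()
E
python3 - <<'E'
from h import *
save('top','t0.png',s=1.25); save('side','s0.png',s=1.25)
s=manip.get_state(); print(s['clock'],s['tool_pos'],s['orientation'],s['ft_force']); print(rot().round(3))
for n in('top','side'):
    K,Rm,t=cam(n); print(n,K[0,0],(-Rm.T@t).round(3),Rm[2].round(2))
E
```

```text
0.1 [ 0.28474616 -0.5838271   0.22174183] [-7.22736536e-04  9.74376416e-01  2.24922288e-01 -2.04612970e-04] [-0.6080227   1.45297672 -0.00727662]
[[ 0.899  0.438 -0.001]
 [ 0.438 -0.899  0.001]
 [-0.    -0.002 -1.   ]]
top 394.76755375566677 [0.273 0.019 1.304] [ 0.2  -0.01 -0.98]
side 467.09747808067493 [0.461 1.061 0.94 ] [ 0.06 -0.76 -0.65]
```

View pics/t0.png

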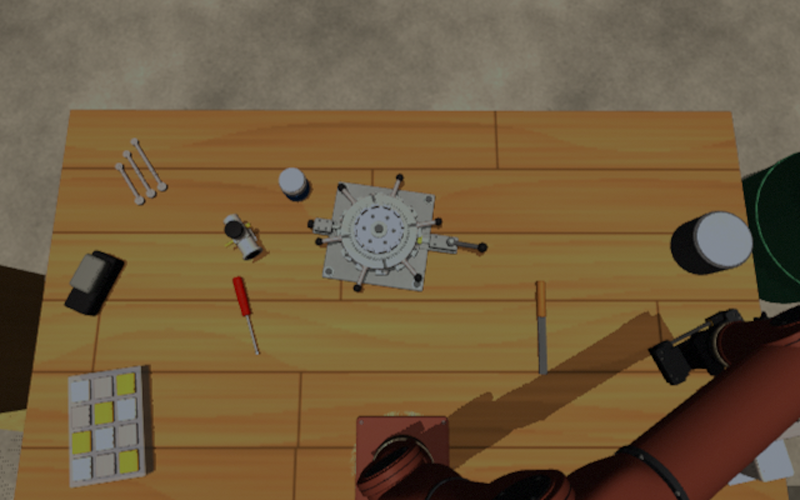

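View pics/s0.png

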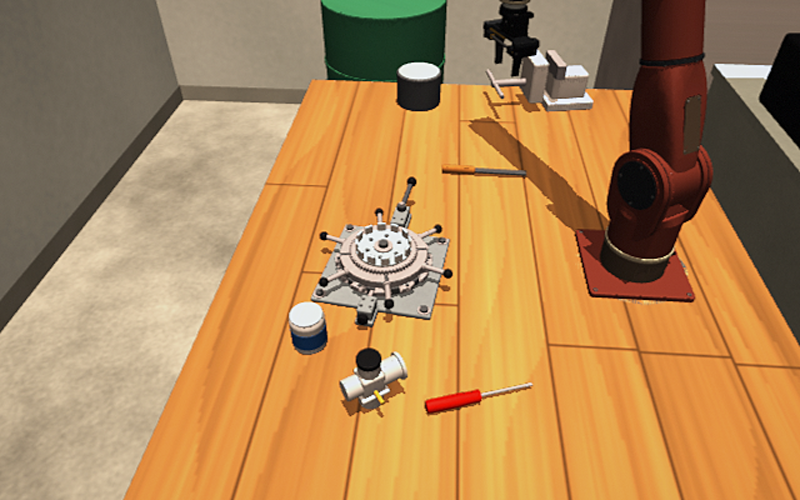

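The top view shows the table near (380,230) of the 800-wide picture, the bolt knob at its left (312,225) and the lever knob at its right (482,247). Next I'll crop closer.

Run:
```python
import cv2
im=cv2.imread('pics/raw_t0.png')[130:245,240:400]
im=cv2.convertScaleAbs(im,alpha=1.6)
cv2.imwrite('pics/t0c.png',cv2.resize(im,None,fx=5,fy=5,interpolation=cv2.INTER_CUBIC))
```

```text
(no output)
```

View pics/t0c.png

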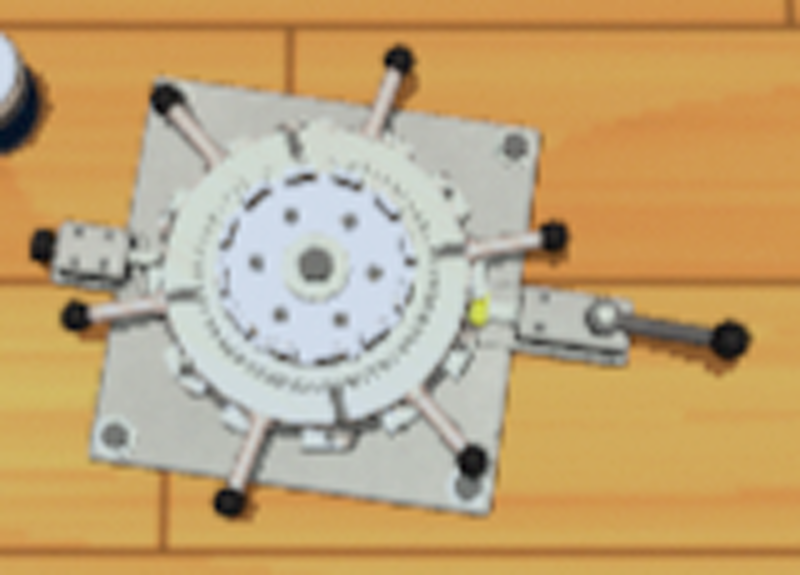

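The crop shows six ball ends (166,97),(399,60),(553,237),(472,461),(230,502),(76,316), the bolt knob (42,246), the lever knob (731,340), and foot corners (157,77),(540,130),(490,514),(92,458).

Run:
```python
from h import *
f=lambda u,v,z: onz('top',240+(u+.5)/5-.5,130+(v+.5)/5-.5,z)[:2]
B=np.array([f(*p,.050) for p in[(166,97),(399,60),(553,237),(472,461),(230,502),(76,316)]])
C=np.array([f(*p,.012) for p in[(157,77),(540,130),(490,514),(92,458)]])
c=B.mean(0); print('c balls',c,'c foot',C.mean(0))
k=f(42,246,.028); l=f(731,340,.072); 
def ang(v): return np.degrees(np.arctan2(v[1],v[0]))
print('r',np.linalg.norm(B-c,axis=1), 'ang',[ang(b-c).round(1) for b in B])
# foot yaw: corners TL(+x,+y),TR(+x,-y),BR(-x,-y),BL(-x,+y)
ex=(C[0]+C[1]-C[2]-C[3])/2; ey=(C[0]+C[3]-C[1]-C[2])/2
print('foot ex',ang(ex),np.linalg.norm(ex),'ey-90',ang(ey)-90,np.linalg.norm(ey))
print('bolt',ang(k-c)-90,np.linalg.norm(k-c))
yaw=np.radians(ang(ex)); 
for cc in (c,C.mean(0)):
  pv=cc+190e-3*np.array([np.sin(yaw),-np.cos(yaw)]); print('pivot',pv,'knob',l,np.linalg.norm(l-pv),ang(l-pv))
```

```text
c balls [0.58273444 0.05900256] c foot [0.58177614 0.05760589]
r [0.158711   0.15841674 0.15767876 0.15842129 0.15812239 0.15833719] ang [np.float64(39.4), np.float64(-20.1), np.float64(-80.3), np.float64(-140.4), np.float64(160.1), np.float64(99.8)]
foot ex -7.945757708081829 0.2668848420539627 ey-90 -8.095292463727702 0.26542886367888613
bolt -7.985343611490862 0.1854310480374469
pivot [ 0.55646968 -0.12917332] knob [ 0.53544613 -0.20702407] 0.08063950505265689 -105.11221599019312
pivot [ 0.55551139 -0.13056999] knob [ 0.53544613 -0.20702407] 0.07904329226096808 -104.70554266113434
```

```bash
cat >> h.py <<'E'
import json,os
c0=np.array([.5827,.0590]); 
def getcmd():
    if os.path.exists('cmd.json'): d=json.load(open('cmd.json')); return np.array(d[0]),np.array(d[1])
    return np.array([.285,-.584,.223]),rot()
def wrap(a): return (a+180)%360-180
def plan(*calls):
    """each call: list of rows (x,y,z,phi deg of tool x,grip, repeat); prints series, stores commanded pose"""
    p,Rm=getcmd()
    for rows in calls:
        out=[]
        for x,y,z,phi,g in rows:
            sh=(Rm.T@(np.array([x,y,z])-p)/.3).round(3)
            ph0=np.degrees(np.arctan2(Rm[1,0],Rm[0,0])); tu=round(-wrap(phi-ph0)/180,3)
            out.append([*sh,tu,g])
        print(str([float(v) for r in out for v in r]).replace(' ',''))
        p=p+Rm@(np.array(out[-1][:3])*.3); Rm=Rm@R.from_euler('z',out[-1][3]*180,degrees=True).as_matrix()
    json.dump([p.tolist(),Rm.tolist()],open('cmd.json','w'))
def pol(th,r,z,phi,g,off=0,c=c0):
    t=np.radians(th); q=c+r*np.array([np.cos(t),np.sin(t)])+off*np.array([-np.sin(t),np.cos(t)]); return (*q,z,phi,g)
def st():
    s=manip.get_state(); p,Rm=getcmd(); F=np.array(s['ft_force'])
    d=np.array(s['tool_pos']); print('t',round(s['clock'],2),'tcp',d.round(4),'cmd',p.round(4),'F',F.round(1),'open',round(s['opening'],4),'phi',np.degrees(np.arctan2(rot()[1,0],rot()[0,0])).round(1)); return s
E
python3 - <<'E'
from h import *
w=(.48,-.31,.24,10,-.0)
a=pol(160.1,.130,.20,-19.9,.4)
plan([(.40,-.45,.24,20,.4)]*2+[(.46,-.31,.24,5,.4)]*4,[(.49,-.10,.22,-10,.4)]*6,[a]*7)
E
```

```text
[0.54,-0.234,-0.056,0.033,0.4,0.54,-0.234,-0.056,0.033,0.4,0.925,-0.565,-0.056,0.117,0.4,0.925,-0.565,-0.056,0.117,0.4,0.925,-0.565,-0.056,0.117,0.4,0.925,-0.565,-0.056,0.117,0.4]
[0.159,-0.689,0.068,0.083,0.4,0.159,-0.689,0.068,0.083,0.4,0.159,-0.689,0.068,0.083,0.4,0.159,-0.689,0.068,0.083,0.4,0.159,-0.689,0.068,0.083,0.4,0.159,-0.689,0.068,0.083,0.4]
[-0.214,-0.65,0.067,0.055,0.4,-0.214,-0.65,0.067,0.055,0.4,-0.214,-0.65,0.067,0.055,0.4,-0.214,-0.65,0.067,0.055,0.4,-0.214,-0.65,0.067,0.055,0.4,-0.214,-0.65,0.067,0.055,0.4,-0.214,-0.65,0.067,0.055,0.4]
```

Call:
send_rows(series=[0.54, -0.234, -0.056, 0.033, 0.4, 0.54, -0.234, -0.056, 0.033, 0.4, 0.925, -0.565, -0.056, 0.117, 0.4, 0.925, -0.565, -0.056, 0.117, 0.4, 0.925, -0.565, -0.056, 0.117, 0.4, 0.925, -0.565, -0.056, 0.117, 0.4, 0.925, -0.565, -0.056, 0.117, 0.4, 0.925, -0.565, -0.056, 0.117, 0.4], grip_force=60)

```text
clock: 0.9
tool_pos: [0.4628, -0.305, 0.2394]
orientation: [-0.001, 0.999, 0.047, 0.0]
ft_force: [0.4, -0.3, 0.3]
opening: 0.0316
grip_force: 0.0
```

Call:
send_rows(series=[0.159, -0.689, 0.068, 0.083, 0.4, 0.159, -0.689, 0.068, 0.083, 0.4, 0.159, -0.689, 0.068, 0.083, 0.4, 0.159, -0.689, 0.068, 0.083, 0.4, 0.159, -0.689, 0.068, 0.083, 0.4, 0.159, -0.689, 0.068, 0.083, 0.4, 0.159, -0.689, 0.068, 0.083, 0.4])

```text
clock: 1.6
tool_pos: [0.4895, -0.1015, 0.2188]
orientation: [0.0, 0.996, -0.088, -0.0]
ft_force: [0.7, -0.1, -0.1]
opening: 0.0264
grip_force: 0.0
```

Call:
send_rows(series=[-0.214, -0.65, 0.067, 0.055, 0.4, -0.214, -0.65, 0.067, 0.055, 0.4, -0.214, -0.65, 0.067, 0.055, 0.4, -0.214, -0.65, 0.067, 0.055, 0.4, -0.214, -0.65, 0.067, 0.055, 0.4, -0.214, -0.65, 0.067, 0.055, 0.4, -0.214, -0.65, 0.067, 0.055, 0.4])

```text
clock: 2.3
tool_pos: [0.4611, 0.1004, 0.1988]
orientation: [0.0, 0.985, -0.174, 0.0]
ft_force: [-1.3, -0.5, -0.5]
opening: 0.0259
grip_force: 0.0
```

Run:
```python
from h import *
st(); save('wrist','w0.png',s=1.25); c=manip.calibration('wrist'); print(c)
```

```text
t 2.3 tcp [0.4611 0.1004 0.1988] cmd [0.4605 0.1032 0.2001] F [-1.3 -0.5 -0.5] open 0.0259 phi -20.1
{'intrinsics': array([[309.70691629,   0.        , 320.8088591 ],
       [  0.        , 309.70691629, 197.46598522],
       [  0.        ,   0.        ,   1.        ]]), 'mount': array([[ 7.44094541e-04, -9.58234959e-01, -2.85981134e-01,
         7.84548930e-02],
       [ 9.99999627e-01,  8.38431448e-04, -2.07426481e-04,
         4.13106432e-04],
       [ 4.38538883e-04, -2.85980873e-01,  9.58235226e-01,
        -1.62003470e-01],
       [ 0.00000000e+00,  0.00000000e+00,  0.00000000e+00,
         1.00000000e+00]])}
```

View pics/w0.png

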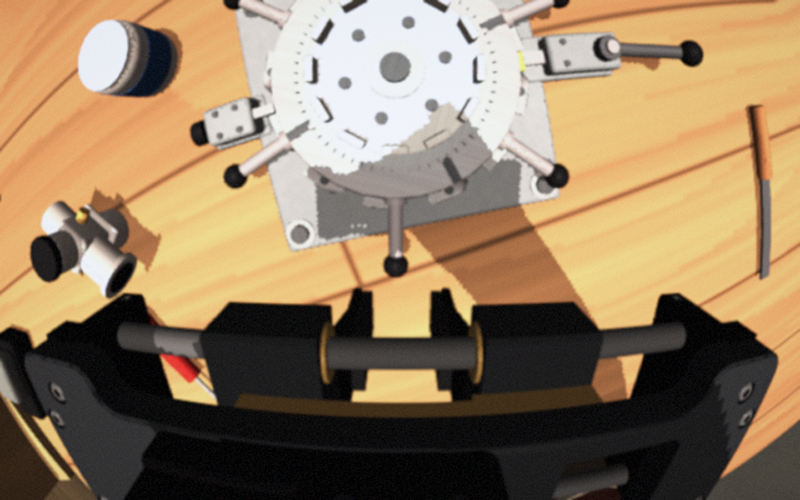

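The wrist view shows the near spoke's ball at (396,266) between the fingers' centre line, lever knob at (692,53), and the other balls at (235,176) and (558,176).

```bash
cat >> h.py <<'E'
def wz(u,v,z,p,Rm):
    c=manip.calibration('wrist'); K=c['intrinsics']; M=c['mount']
    d=np.array([u-K[0,2],v-K[1,2]])/K[0,0]; r=np.linalg.norm(d); ray=np.r_[np.sin(r)*d/r,np.cos(r)]
    o=p+Rm@M[:3,3]; w=Rm@M[:3,:3]@ray; return (o+w*(z-o[2])/w[2])[:2]
E
python3 - <<'E'
from h import *
s=st(); p=np.array(s['tool_pos']); Rm=rot()
b=[wz(u/1.25,v/1.25,.05,p,Rm) for u,v in[(396,266),(235,176),(558,176)]]
for q in b: d=q-c0; print(q.round(4),np.linalg.norm(d).round(4),np.degrees(np.arctan2(d[1],d[0])).round(1))
print('knob',wz(692/1.25,53/1.25,.072,p,Rm))
# descend
plan([pol(160.1,.130,.10,-19.9,.4)]*3+[pol(160.1,.130,.036,-19.9,.4)]*4)
E
```

```text
t 2.35 tcp [0.4611 0.1002 0.1989] cmd [0.4605 0.1032 0.2001] F [-0.3 -0.3  0.3] open 0.0266 phi -20.1
[0.433  0.1146] 0.1597 159.6
[0.5555 0.2163] 0.1596 99.8
[ 0.4607 -0.0419] 0.1583 -140.4
knob [ 0.53516296 -0.20734462]
[0.0,0.0,0.334,-0.0,0.4,0.0,0.0,0.334,-0.0,0.4,0.0,0.0,0.334,-0.0,0.4,0.001,0.001,0.547,-0.0,0.4,0.001,0.001,0.547,-0.0,0.4,0.001,0.001,0.547,-0.0,0.4,0.001,0.001,0.547,-0.0,0.4]
```

Call:
send_rows(series=[0.0, -0.008, 0.334, 0.0, 0.4, 0.0, -0.008, 0.334, 0.0, 0.4, 0.0, -0.008, 0.334, 0.0, 0.4, 0.0, -0.008, 0.547, 0.0, 0.4, 0.0, -0.008, 0.547, 0.0, 0.4, 0.0, -0.008, 0.547, 0.0, 0.4, 0.0, -0.008, 0.547, 0.0, 0.4])

```text
clock: 3.05
tool_pos: [0.4626, 0.1051, 0.0368]
orientation: [-0.0, 0.985, -0.173, 0.001]
ft_force: [-0.2, -0.0, 0.5]
opening: 0.0263
grip_force: 0.0
```

Run:
```python
from h import *
s=st()
```

```text
t 3.05 tcp [0.4626 0.1051 0.0368] cmd [0.4606 0.1031 0.036 ] F [-0.2 -0.   0.5] open 0.0263 phi -20.0
```

```bash
cat >> h.py <<'E'
def arc(ths,n=3,r=.130,z=.036,g=.4): plan(*[[pol(t,r,z,t-180,g)]*n for t in ths])
E
python3 - <<'E'
from h import *
p,Rm=getcmd(); p=np.array([.4615,.1053,.036]); json.dump([p.tolist(),Rm.tolist()],open('cmd.json','w'))
arc([163,164,165,166,167,168,169,170])
E
```

```text
[-0.0,0.03,-0.0,-0.016,0.4,-0.0,0.03,-0.0,-0.016,0.4,-0.0,0.03,-0.0,-0.016,0.4]
[-0.0,0.007,-0.0,-0.006,0.4,-0.0,0.007,-0.0,-0.006,0.4,-0.0,0.007,-0.0,-0.006,0.4]
[-0.0,0.008,-0.0,-0.005,0.4,-0.0,0.008,-0.0,-0.005,0.4,-0.0,0.008,-0.0,-0.005,0.4]
[-0.0,0.007,-0.0,-0.006,0.4,-0.0,0.007,-0.0,-0.006,0.4,-0.0,0.007,-0.0,-0.006,0.4]
[-0.0,0.008,-0.0,-0.005,0.4,-0.0,0.008,-0.0,-0.005,0.4,-0.0,0.008,-0.0,-0.005,0.4]
[-0.0,0.007,-0.0,-0.006,0.4,-0.0,0.007,-0.0,-0.006,0.4,-0.0,0.007,-0.0,-0.006,0.4]
[0.0,0.008,-0.0,-0.005,0.4,0.0,0.008,-0.0,-0.005,0.4,0.0,0.008,-0.0,-0.005,0.4]
[0.0,0.007,-0.0,-0.006,0.4,0.0,0.007,-0.0,-0.006,0.4,0.0,0.007,-0.0,-0.006,0.4]
```

Call:
send_rows(series=[0, 0.03, 0, -0.016, 0.4, 0, 0.03, 0, -0.016, 0.4, 0, 0.03, 0, -0.016, 0.4])

```text
clock: 3.35
tool_pos: [0.4593, 0.0968, 0.0364]
orientation: [-0.0, 0.989, -0.149, 0.001]
ft_force: [-0.2, -0.1, -0.2]
opening: 0.0264
grip_force: 0.0
```

Call:
send_rows(series=[0, 0.0075, 0, -0.0055, 0.4, 0, 0.0075, 0, -0.0055, 0.4, 0, 0.0075, 0, -0.0055, 0.4])

```text
clock: 3.65
tool_pos: [0.4578, 0.0949, 0.0351]
orientation: [-0.0, 0.99, -0.14, 0.0]
ft_force: [0.5, 0.7, 0.7]
opening: 0.0259
grip_force: 0.7
```

Call:
send_rows(series=[0, 0.0075, 0, -0.0055, 0.4, 0, 0.0075, 0, -0.0055, 0.4, 0, 0.0075, 0, -0.0055, 0.4])

```text
clock: 3.95
tool_pos: [0.457, 0.0926, 0.0348]
orientation: [-0.0, 0.991, -0.131, 0.0]
ft_force: [2.1, 1.4, 1.3]
opening: 0.0263
grip_force: 1.0
```

Call:
send_rows(series=[0, 0.0075, 0, -0.0055, 0.4, 0, 0.0075, 0, -0.0055, 0.4, 0, 0.0075, 0, -0.0055, 0.4])

```text
clock: 4.25
tool_pos: [0.4561, 0.0901, 0.0347]
orientation: [0.0, 0.992, -0.122, -0.0]
ft_force: [1.2, 1.3, 0.6]
opening: 0.0258
grip_force: 0.7
```

Call:
send_rows(series=[0, 0.0075, 0, -0.0055, 0.4, 0, 0.0075, 0, -0.0055, 0.4, 0, 0.0075, 0, -0.0055, 0.4])

```text
clock: 4.55
tool_pos: [0.4557, 0.0881, 0.0347]
orientation: [0.0, 0.994, -0.114, -0.0]
ft_force: [1.3, 1.2, 0.1]
opening: 0.0259
grip_force: 1.1
```

Call:
send_rows(series=[0, 0.0075, 0, -0.0055, 0.4, 0, 0.0075, 0, -0.0055, 0.4, 0, 0.0075, 0, -0.0055, 0.4])

```text
clock: 4.85
tool_pos: [0.4556, 0.087, 0.0348]
orientation: [-0.001, 0.995, -0.105, 0.0]
ft_force: [3.3, 5.9, -2.3]
opening: 0.0263
grip_force: 3.4
```

Call:
send_rows(series=[0, 0.0075, 0, -0.0055, 0.4, 0, 0.0075, 0, -0.0055, 0.4, 0, 0.0075, 0, -0.0055, 0.4])

```text
clock: 5.15
tool_pos: [0.4553, 0.0851, 0.0348]
orientation: [-0.001, 0.995, -0.096, 0.001]
ft_force: [4.1, 7.3, -4.0]
opening: 0.0262
grip_force: 4.2
```

Call:
send_rows(series=[0, 0.0075, 0, -0.0055, 0.4, 0, 0.0075, 0, -0.0055, 0.4, 0, 0.0075, 0, -0.0055, 0.4])

```text
clock: 5.45
tool_pos: [0.455, 0.0831, 0.0349]
orientation: [-0.001, 0.996, -0.087, 0.001]
ft_force: [4.9, 8.6, -4.3]
opening: 0.0262
grip_force: 4.5
```

Call:
send_rows(series=[0.0003, 0.015, 0, -0.011, 0.4, 0.0003, 0.015, 0, -0.011, 0.4, 0.0003, 0.015, 0, -0.011, 0.4])

```text
clock: 5.75
tool_pos: [0.453, 0.0765, 0.0345]
orientation: [0.0, 0.997, -0.071, -0.001]
ft_force: [0.1, 0.2, -0.4]
opening: 0.026
grip_force: 0.4
```

Call:
send_rows(series=[0.0003, 0.015, 0, -0.011, 0.4, 0.0003, 0.015, 0, -0.011, 0.4, 0.0003, 0.015, 0, -0.011, 0.4])

```text
clock: 6.05
tool_pos: [0.4527, 0.0726, 0.0346]
orientation: [0.0, 0.999, -0.054, -0.0]
ft_force: [-0.1, 3.2, -1.5]
opening: 0.0263
grip_force: 1.2
```

Call:
send_rows(series=[0.0003, 0.015, 0, -0.011, 0.4, 0.0003, 0.015, 0, -0.011, 0.4, 0.0003, 0.015, 0, -0.011, 0.4])

```text
clock: 6.35
tool_pos: [0.4524, 0.0682, 0.0346]
orientation: [0.0, 0.999, -0.037, -0.0]
ft_force: [-0.5, 3.5, -1.4]
opening: 0.0259
grip_force: 1.6
```

Call:
send_rows(series=[0.0003, 0.015, 0, -0.011, 0.4, 0.0003, 0.015, 0, -0.011, 0.4, 0.0003, 0.015, 0, -0.011, 0.4])

```text
clock: 6.65
tool_pos: [0.4522, 0.0637, 0.0347]
orientation: [0.0, 1.0, -0.02, -0.0]
ft_force: [0.3, 3.1, -1.5]
opening: 0.0263
grip_force: 1.6
```

Call:
send_rows(series=[0.0003, 0.015, 0, -0.011, 0.4, 0.0003, 0.015, 0, -0.011, 0.4, 0.0003, 0.015, 0, -0.011, 0.4])

```text
clock: 6.95
tool_pos: [0.4522, 0.0592, 0.0347]
orientation: [0.0, 1.0, -0.002, -0.0]
ft_force: [-0.7, 3.0, -2.1]
opening: 0.0264
grip_force: 1.6
```

Call:
send_rows(series=[0.0003, 0.015, 0, -0.011, 0.4, 0.0003, 0.015, 0, -0.011, 0.4, 0.0003, 0.015, 0, -0.011, 0.4])

```text
clock: 7.25
tool_pos: [0.4524, 0.0546, 0.0347]
orientation: [0.0, 1.0, 0.015, -0.0]
ft_force: [-0.1, 3.6, -1.1]
opening: 0.0264
grip_force: 1.5
```

Call:
send_rows(series=[0.0003, 0.015, 0, -0.011, 0.4, 0.0003, 0.015, 0, -0.011, 0.4, 0.0003, 0.015, 0, -0.011, 0.4])

```text
clock: 7.55
tool_pos: [0.4526, 0.0502, 0.0348]
orientation: [0.0, 0.999, 0.032, -0.0]
ft_force: [-0.2, 4.0, -1.7]
opening: 0.0259
grip_force: 1.5
```

Call:
send_rows(series=[0.0003, 0.015, 0, -0.011, 0.4, 0.0003, 0.015, 0, -0.011, 0.4, 0.0003, 0.015, 0, -0.011, 0.4])

```text
clock: 7.85
tool_pos: [0.4531, 0.0457, 0.0348]
orientation: [0.0, 0.999, 0.049, -0.0]
ft_force: [-0.1, 2.9, -1.7]
opening: 0.0263
grip_force: 1.5
```

Call:
send_rows(series=[0.0003, 0.015, 0, -0.011, 0.4, 0.0003, 0.015, 0, -0.011, 0.4, 0.0003, 0.015, 0, -0.011, 0.4])

```text
clock: 8.15
tool_pos: [0.4536, 0.0412, 0.0348]
orientation: [0.0, 0.998, 0.067, 0.0]
ft_force: [-0.0, 2.5, -2.1]
opening: 0.026
grip_force: 1.4
```

Call:
send_rows(series=[0.0003, 0.015, 0, -0.011, 0.4, 0.0003, 0.015, 0, -0.011, 0.4, 0.0003, 0.015, 0, -0.011, 0.4])

```text
clock: 8.45
tool_pos: [0.4544, 0.0366, 0.0348]
orientation: [0.0, 0.996, 0.084, 0.0]
ft_force: [0.3, 1.2, -1.1]
opening: 0.0264
grip_force: 0.9
```

Call:
send_rows(series=[0, 0.0075, 0, -0.0055, 0.4, 0, 0.0075, 0, -0.0055, 0.4, 0, 0.0075, 0, -0.0055, 0.4])

```text
clock: 8.75
tool_pos: [0.4548, 0.0344, 0.0349]
orientation: [0.0, 0.996, 0.093, 0.0]
ft_force: [0.9, 2.9, -1.0]
opening: 0.0256
grip_force: 1.1
```

Call:
send_rows(series=[0, 0.0075, 0, -0.0055, 0.4, 0, 0.0075, 0, -0.0055, 0.4, 0, 0.0075, 0, -0.0055, 0.4])

```text
clock: 9.05
tool_pos: [0.4552, 0.032, 0.0348]
orientation: [0.0, 0.995, 0.102, 0.0]
ft_force: [-0.3, 0.8, 0.1]
opening: 0.0263
grip_force: 0.5
```

Call:
send_rows(series=[0, 0.0075, 0, -0.0055, 0.4, 0, 0.0075, 0, -0.0055, 0.4, 0, 0.0075, 0, -0.0055, 0.4])

```text
clock: 9.35
tool_pos: [0.4556, 0.0299, 0.0348]
orientation: [0.0, 0.994, 0.11, -0.0]
ft_force: [0.4, 0.8, 1.0]
opening: 0.0259
grip_force: 0.4
```

Call:
send_rows(series=[0, 0.0075, 0, -0.0055, 0.4, 0, 0.0075, 0, -0.0055, 0.4, 0, 0.0075, 0, -0.0055, 0.4])

```text
clock: 9.65
tool_pos: [0.4561, 0.0277, 0.0348]
orientation: [0.0, 0.993, 0.119, -0.0]
ft_force: [0.4, 1.7, -0.6]
opening: 0.0262
grip_force: 0.5
```

Run:
```python
from h import *
s=st(); save('top','t1.png',(235,125,345,225),6)
d=np.array(s['tool_pos'])[:2]-c0; print(np.degrees(np.arctan2(d[1],d[0]))%360,np.linalg.norm(d))
```

```text
t 9.65 tcp [0.4561 0.0277 0.0348] cmd [0.4547 0.0817 0.036 ] F [ 0.4  1.7 -0.6] open 0.0262 phi 13.7
193.87487924824552 0.13045353442834443
```

View pics/t1.png

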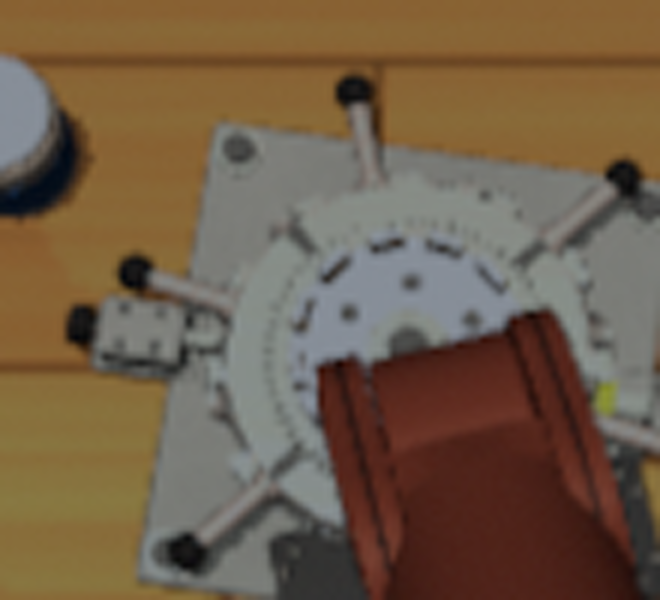

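The bolt knob is at (82,326) in the crop, which is its in-notch position, and the force fell from ~3.3 to ~1 N: the bolt has dropped. Drawing back next.

Call:
send_rows(series=[0.001, -0.037, 0, 0.0275, 0.4, 0.001, -0.037, 0, 0.0275, 0.4, 0.001, -0.037, 0, 0.0275, 0.4])

```text
clock: 10.0
tool_pos: [0.4536, 0.0385, 0.0347]
orientation: [0.0, 0.997, 0.077, -0.0]
ft_force: [1.4, 0.9, 0.3]
opening: 0.0262
grip_force: 0.0
```

Call:
send_rows(series=[0, -0.0075, 0, 0.0055, 0.4, 0, -0.0075, 0, 0.0055, 0.4, 0, -0.0075, 0, 0.0055, 0.4])

```text
clock: 10.3
tool_pos: [0.4534, 0.0408, 0.0347]
orientation: [0.0, 0.998, 0.068, -0.0]
ft_force: [0.3, 0.4, 0.0]
opening: 0.0262
grip_force: 0.0
```

Call:
send_rows(series=[0, -0.0075, 0, 0.0055, 0.4, 0, -0.0075, 0, 0.0055, 0.4, 0, -0.0075, 0, 0.0055, 0.4])

```text
clock: 10.6
tool_pos: [0.4531, 0.0431, 0.0348]
orientation: [0.0, 0.998, 0.059, -0.0]
ft_force: [0.1, -2.9, 0.1]
opening: 0.0262
grip_force: 1.0
```

Call:
send_rows(series=[0, -0.0075, 0, 0.0055, 0.4, 0, -0.0075, 0, 0.0055, 0.4, 0, -0.0075, 0, 0.0055, 0.4])

```text
clock: 10.9
tool_pos: [0.4527, 0.0456, 0.0347]
orientation: [-0.0, 0.999, 0.05, -0.0]
ft_force: [-0.9, -1.9, -0.2]
opening: 0.0262
grip_force: 0.7
```

Call:
send_rows(series=[0, -0.005, 0, 0.0035, 0.4, 0, -0.005, 0, 0.0035, 0.4, 0, -0.005, 0, 0.0035, 0.4])

```text
clock: 11.2
tool_pos: [0.4526, 0.0471, 0.0347]
orientation: [-0.0, 0.999, 0.045, -0.0]
ft_force: [-0.3, -1.9, -0.0]
opening: 0.0261
grip_force: 0.8
```

Call:
send_rows(series=[0, -0.003, 0, 0.002, 0.4, 0, -0.003, 0, 0.002, 0.4, 0, -0.003, 0, 0.002, 0.4])

```text
clock: 11.5
tool_pos: [0.4525, 0.0479, 0.0347]
orientation: [-0.0, 0.999, 0.042, -0.0]
ft_force: [-1.5, -1.8, 0.3]
opening: 0.0263
grip_force: 1.0
```

Call:
send_rows(series=[0, -0.003, 0, 0.002, 0.4, 0, -0.003, 0, 0.002, 0.4, 0, -0.003, 0, 0.002, 0.4])

```text
clock: 11.8
tool_pos: [0.4525, 0.0484, 0.0347]
orientation: [0.0, 0.999, 0.038, -0.0]
ft_force: [-0.3, -4.4, -0.5]
opening: 0.0261
grip_force: 2.3
```

Call:
send_rows(series=[0, -0.003, 0, 0.002, 0.4, 0, -0.003, 0, 0.002, 0.4, 0, -0.003, 0, 0.002, 0.4])

```text
clock: 12.1
tool_pos: [0.4525, 0.0486, 0.0347]
orientation: [0.001, 0.999, 0.035, -0.0]
ft_force: [0.4, -7.9, -0.5]
opening: 0.0263
grip_force: 3.7
```

Call:
send_rows(series=[0, -0.003, 0, 0, 0.4, 0, -0.003, 0, 0, 0.4, 0, -0.003, 0, 0, 0.4])

```text
clock: 12.4
tool_pos: [0.4524, 0.0489, 0.0347]
orientation: [0.001, 0.999, 0.035, -0.0]
ft_force: [0.7, -9.9, -0.5]
opening: 0.0261
grip_force: 5.0
```

Call:
send_rows(series=[0, -0.002, 0, 0, 0.4, 0, -0.002, 0, 0, 0.4, 0, -0.002, 0, 0, 0.4])

```text
clock: 12.7
tool_pos: [0.4525, 0.049, 0.0347]
orientation: [0.001, 0.999, 0.035, -0.0]
ft_force: [0.9, -12.1, -0.6]
opening: 0.0263
grip_force: 6.0
```

Call:
send_rows(series=[0, -0.002, 0, 0, 0.4, 0, -0.002, 0, 0, 0.4, 0, -0.002, 0, 0, 0.4])

```text
clock: 13.0
tool_pos: [0.4524, 0.0491, 0.0347]
orientation: [0.001, 0.999, 0.034, -0.0]
ft_force: [1.4, -14.1, 0.0]
opening: 0.0264
grip_force: 6.8
```

Call:
send_rows(series=[0, -0.0025, 0, 0, 0.4, 0, -0.0025, 0, 0, 0.4, 0, -0.0025, 0, 0, 0.4, 0, -0.0025, 0, 0, 0.4])

```text
clock: 13.4
tool_pos: [0.4524, 0.0493, 0.0347]
orientation: [0.002, 0.999, 0.034, -0.0]
ft_force: [0.1, -15.6, 0.1]
opening: 0.0264
grip_force: 7.9
```

Call:
send_rows(series=[0, -0.0012, 0, 0, 0.4, 0, -0.0012, 0, 0, 0.4, 0, -0.0012, 0, 0, 0.4, 0, -0.0012, 0, 0, 0.4])

```text
clock: 13.8
tool_pos: [0.4524, 0.0493, 0.0347]
orientation: [0.002, 0.999, 0.034, -0.0]
ft_force: [1.3, -17.4, 0.4]
opening: 0.0262
grip_force: 8.5
```

Call:
send_rows(series=[0, 0.012, 0, 0, 0.4, 0, 0.024, 0, 0, 0.4, 0, 0.034, 0, 0, 0.4, 0, 0.034, 0, 0, 0.4])

```text
clock: 14.2
tool_pos: [0.453, 0.0429, 0.0348]
orientation: [-0.0, 0.999, 0.035, 0.0]
ft_force: [0.2, -0.5, -0.6]
opening: 0.0259
grip_force: 0.0
```

Call:
send_rows(series=[0, 0, -0.1, 0, 0.4, 0, 0, -0.25, 0, 0.4, 0, 0, -0.4, 0, 0.4, 0, 0, -0.4, 0, 0.4, 0, 0, -0.4, 0, 0.4])

```text
clock: 14.7
tool_pos: [0.4537, 0.0431, 0.1558]
orientation: [0.0, 0.999, 0.035, 0.001]
ft_force: [-0.2, -0.6, -0.9]
opening: 0.0264
grip_force: 0.0
```

Run:
```python
from h import *
s=st(); p=np.array(s['tool_pos']); Rm=rot(); json.dump([p.tolist(),Rm.tolist()],open('cmd.json','w'))
save('wrist','w1.png',s=1.25)
```

```text
t 14.7 tcp [0.4537 0.0431 0.1558] cmd [0.4547 0.0817 0.036 ] F [-0.2 -0.6 -0.9] open 0.0264 phi 4.1
```

View pics/w1.png

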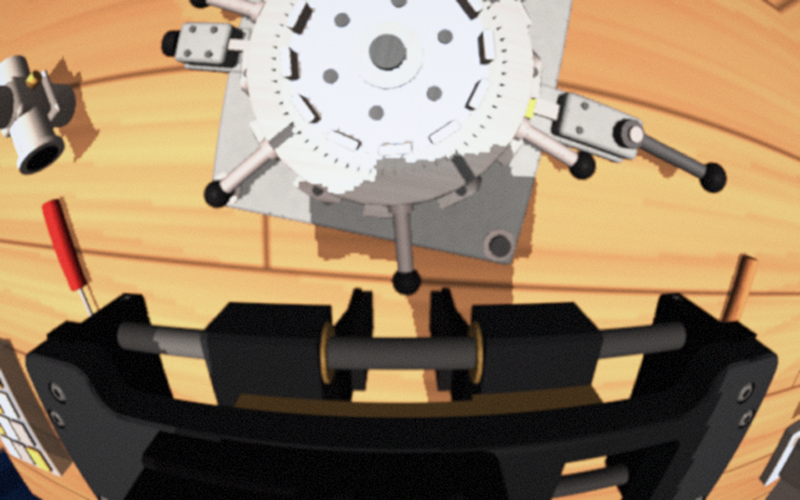

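The wrist view shows the near spoke seated between the fingers at (406,282), the lever knob at (713,177), hub at (629,134). Everything else is untouched.

Run:
```python
from h import *
p,Rm=getcmd()
for u,v in[(406,282),(217,194),(581,165)]:
    d=wz(u/1.25,v/1.25,.05,p,Rm)-c0; print(np.linalg.norm(d).round(4),(np.degrees(np.arctan2(d[1],d[0]))%60).round(1))
k=wz(713/1.25,177/1.25,.072,p,Rm); pv=np.array([.5563,-.1292]); d=k-pv; print('knob',k,np.linalg.norm(d),np.degrees(np.arctan2(d[1],d[0])),'hub',wz(629/1.25,134/1.25,.054,p,Rm))
a=pol(-105,.08,.17,-15,1,.038,pv); b=pol(-105,.08,.058,-15,1,.038,pv)
plan([(.50,-.08,.18,-5,1)]*3+[a]*5,[b]*5,[pol(-105,.08,.058,-15,1,.026,pv)]*3,*[[pol(t,.08,.058,t+90,1,.022,pv)]*3 for t in(-105,-108,-111,-114)])
```

```text
0.1588 7.9
0.1595 8.3
0.1558 8.3
knob [ 0.53606422 -0.20552409] 0.07896108868061695 -104.84916856870716 hub [ 0.55489815 -0.12316268]
[0.125,0.42,-0.08,0.05,1.0,0.125,0.42,-0.08,0.05,1.0,0.125,0.42,-0.08,0.05,1.0,0.333,0.891,-0.046,0.106,1.0,0.333,0.891,-0.046,0.106,1.0,0.333,0.891,-0.046,0.106,1.0,0.333,0.891,-0.046,0.106,1.0,0.333,0.891,-0.046,0.106,1.0]
[-0.001,-0.0,0.373,-0.0,1.0,-0.001,-0.0,0.373,-0.0,1.0,-0.001,-0.0,0.373,-0.0,1.0,-0.001,-0.0,0.373,-0.0,1.0,-0.001,-0.0,0.373,-0.0,1.0]
[-0.04,-0.0,-0.0,-0.0,1.0,-0.04,-0.0,-0.0,-0.0,1.0,-0.04,-0.0,-0.0,-0.0,1.0]
[-0.013,-0.0,-0.0,-0.0,1.0,-0.013,-0.0,-0.0,-0.0,1.0,-0.013,-0.0,-0.0,-0.0,1.0]
[-0.014,0.003,-0.0,0.017,1.0,-0.014,0.003,-0.0,0.017,1.0,-0.014,0.003,-0.0,0.017,1.0]
[-0.014,0.004,-0.0,0.016,1.0,-0.014,0.004,-0.0,0.016,1.0,-0.014,0.004,-0.0,0.016,1.0]
[-0.014,0.003,-0.0,0.017,1.0,-0.014,0.003,-0.0,0.017,1.0,-0.014,0.003,-0.0,0.017,1.0]
```

Call:
send_rows(series=[0.125, 0.42, -0.08, 0.05, 1.0, 0.125, 0.42, -0.08, 0.05, 1.0, 0.125, 0.42, -0.08, 0.05, 1.0, 0.333, 0.891, -0.046, 0.106, 1.0, 0.333, 0.891, -0.046, 0.106, 1.0, 0.333, 0.891, -0.046, 0.106, 1.0, 0.333, 0.891, -0.046, 0.106, 1.0, 0.333, 0.891, -0.046, 0.106, 1.0], grip_force=40)

```text
clock: 15.55
tool_pos: [0.5706, -0.2178, 0.1658]
orientation: [-0.001, 0.991, -0.132, -0.002]
ft_force: [0.1, 1.0, -0.6]
opening: 0.0005
grip_force: 0.0
```

Run:
```python
from h import *
a=pol(-105,.08,.17,-15,1,.038,np.array([.5563,-.1292])); st(); print(a)
```

```text
t 15.55 tcp [ 0.5706 -0.2178  0.1658] cmd [ 0.5439 -0.2112  0.0579] F [ 0.1  1.  -0.6] open 0.0005 phi -15.2
(np.float64(0.572299657790783), np.float64(-0.21630918981702127), 0.17, -15, 1)
```

Call:
send_rows(series=[0, 0, 0.365, 0, 1, 0, 0, 0.365, 0, 1, 0, 0, 0.365, 0, 1, 0, 0, 0.365, 0, 1, 0, 0, 0.365, 0, 1])

```text
clock: 16.05
tool_pos: [0.5727, -0.2164, 0.0613]
orientation: [0.0, 0.991, -0.13, 0.001]
ft_force: [-0.3, 0.2, 0.4]
opening: 0.0008
grip_force: 0.0
```

Call:
send_rows(series=[-0.04, 0, 0, 0, 1, -0.04, 0, 0, 0, 1, -0.04, 0, 0, 0, 1])

```text
clock: 16.35
tool_pos: [0.5612, -0.2142, 0.0613]
orientation: [0.0, 0.991, -0.131, 0.002]
ft_force: [-1.7, -1.0, 1.3]
opening: 0.0005
grip_force: 0.0
```

Call:
send_rows(series=[-0.013, 0, 0, 0, 1, -0.013, 0, 0, 0, 1, -0.013, 0, 0, 0, 1])

```text
clock: 16.65
tool_pos: [0.5574, -0.2131, 0.06]
orientation: [0.0, 0.991, -0.131, 0.001]
ft_force: [3.6, -1.6, 3.3]
opening: 0.0006
grip_force: 2.3
```

Call:
send_rows(series=[-0.014, 0.0035, 0, 0.0165, 1, -0.014, 0.0035, 0, 0.0165, 1, -0.014, 0.0035, 0, 0.0165, 1])

```text
clock: 16.95
tool_pos: [0.5538, -0.2131, 0.0601]
orientation: [0.0, 0.988, -0.157, 0.002]
ft_force: [7.3, -1.7, 1.6]
opening: 0.0005
grip_force: 3.6
```

Call:
send_rows(series=[-0.014, 0.0035, 0, 0.0165, 1, -0.014, 0.0035, 0, 0.0165, 1, -0.014, 0.0035, 0, 0.0165, 1])

```text
clock: 17.25
tool_pos: [0.5495, -0.2129, 0.0601]
orientation: [0.0, 0.983, -0.182, 0.002]
ft_force: [7.4, -2.1, 1.4]
opening: 0.0004
grip_force: 3.7
```

Call:
send_rows(series=[-0.0095, 0.0023, 0, 0.011, 1, -0.0095, 0.0023, 0, 0.011, 1, -0.0095, 0.0023, 0, 0.011, 1])

```text
clock: 17.55
tool_pos: [0.5467, -0.2126, 0.0601]
orientation: [0.0, 0.98, -0.199, 0.002]
ft_force: [8.4, -1.8, 1.8]
opening: 0.0002
grip_force: 4.0
```

Call:
send_rows(series=[-0.0095, 0.0023, 0, 0.011, 1, -0.0095, 0.0023, 0, 0.011, 1, -0.0095, 0.0023, 0, 0.011, 1])

```text
clock: 17.85
tool_pos: [0.5438, -0.2122, 0.0601]
orientation: [0.0, 0.976, -0.216, 0.002]
ft_force: [7.0, -3.4, 1.5]
opening: 0.0008
grip_force: 4.0
```

Call:
send_rows(series=[-0.0095, 0.0023, 0, 0.011, 1, -0.0095, 0.0023, 0, 0.011, 1, -0.0095, 0.0023, 0, 0.011, 1])

```text
clock: 18.15
tool_pos: [0.5409, -0.2118, 0.0601]
orientation: [0.0, 0.972, -0.233, 0.002]
ft_force: [8.1, -3.2, 1.6]
opening: 0.0004
grip_force: 4.0
```

Call:
send_rows(series=[-0.0095, 0.0023, 0, 0.011, 1, -0.0095, 0.0023, 0, 0.011, 1, -0.0095, 0.0023, 0, 0.011, 1])

```text
clock: 18.45
tool_pos: [0.538, -0.2112, 0.0601]
orientation: [0.0, 0.968, -0.25, 0.002]
ft_force: [6.7, -3.0, 1.3]
opening: 0.0003
grip_force: 4.0
```

Call:
send_rows(series=[-0.0095, 0.0023, 0, 0.011, 1, -0.0095, 0.0023, 0, 0.011, 1, -0.0095, 0.0023, 0, 0.011, 1])

```text
clock: 18.75
tool_pos: [0.5351, -0.2105, 0.0601]
orientation: [0.0, 0.964, -0.266, 0.002]
ft_force: [7.2, -3.9, 1.1]
opening: 0.0007
grip_force: 4.0
```

```bash
cat >> h.py <<'E'
pv=np.array([.5563,-.1292])
def lev():
    s=manip.get_state(); p=np.array(s['tool_pos'])[:2]-pv; F=np.array(s['ft_force']); r=np.linalg.norm(p)
    off=.021; rr=np.sqrt(r*r-off*off); th=np.degrees(np.arctan2(p[1],p[0])-np.arctan2(off,rr)); phi=np.degrees(np.arctan2(rot()[1,0],rot()[0,0]))
    t=np.radians(th); print('t',round(s['clock'],2),'lever',th.round(1),'from out',(-98-th).round(1),'r',rr.round(4),'phi err',(phi-th-90).round(1),'Ft',(F[:2]@[-np.sin(t),np.cos(t)]).round(1),'Fr',(F[:2]@[np.cos(t),np.sin(t)]).round(1),'torque/80',((p[0]*F[1]-p[1]*F[0])/.08).round(1), F.round(1))
E
python3 -c "from h import *;lev()"
```

```text
t 18.75 lever -119.1 from out 21.1 r 0.0814 phi err -1.8 Ft 8.2 Fr -0.1 torque/80 8.4 [ 7.2 -3.9  1.1]
```

Still free at ~21° from straight out; I'll continue in 2° steps.

Call:
send_rows(series=[-0.0095, 0.0023, 0, 0.011, 1, -0.0095, 0.0023, 0, 0.011, 1, -0.0095, 0.0023, 0, 0.011, 1])

```text
clock: 19.05
tool_pos: [0.5322, -0.2097, 0.0601]
orientation: [0.0, 0.959, -0.283, 0.002]
ft_force: [7.0, -3.2, 3.0]
opening: 0.0005
grip_force: 4.0
```

Call:
send_rows(series=[-0.0095, 0.0023, 0, 0.011, 1, -0.0095, 0.0023, 0, 0.011, 1, -0.0095, 0.0023, 0, 0.011, 1])

```text
clock: 19.35
tool_pos: [0.5294, -0.2089, 0.0601]
orientation: [0.0, 0.954, -0.3, 0.002]
ft_force: [7.2, -4.4, 2.0]
opening: 0.0005
grip_force: 4.0
```

Call:
send_rows(series=[-0.0095, 0.0023, 0, 0.011, 1, -0.0095, 0.0023, 0, 0.011, 1, -0.0095, 0.0023, 0, 0.011, 1])

```text
clock: 19.65
tool_pos: [0.5267, -0.2079, 0.0601]
orientation: [0.0, 0.949, -0.316, 0.002]
ft_force: [6.6, -4.4, 1.9]
opening: 0.0005
grip_force: 4.0
```

Call:
send_rows(series=[-0.0095, 0.0023, 0, 0.011, 1, -0.0095, 0.0023, 0, 0.011, 1, -0.0095, 0.0023, 0, 0.011, 1])

```text
clock: 19.95
tool_pos: [0.5239, -0.2069, 0.0601]
orientation: [0.0, 0.943, -0.333, 0.002]
ft_force: [5.6, -4.3, 1.2]
opening: 0.0003
grip_force: 4.0
```

Call:
send_rows(series=[-0.0095, 0.0023, 0, 0.011, 1, -0.0095, 0.0023, 0, 0.011, 1, -0.0095, 0.0023, 0, 0.011, 1])

```text
clock: 20.25
tool_pos: [0.5213, -0.2058, 0.0601]
orientation: [0.0, 0.937, -0.349, 0.002]
ft_force: [6.5, -4.0, 0.7]
opening: 0.0004
grip_force: 4.3
```

```bash
python3 -c "from h import *;lev()"
```

```text
t 20.25 lever -129.0 from out 31.0 r 0.0815 phi err -1.8 Ft 7.6 Fr -1.0 torque/80 8.0 [ 6.5 -4.   0.7]
```

Call:
send_rows(series=[-0.0095, 0.0023, 0, 0.011, 1, -0.0095, 0.0023, 0, 0.011, 1, -0.0095, 0.0023, 0, 0.011, 1])

```text
clock: 20.55
tool_pos: [0.5189, -0.2047, 0.0601]
orientation: [0.0, 0.931, -0.365, 0.002]
ft_force: [7.8, -5.5, 0.8]
opening: 0.0005
grip_force: 4.7
```

Call:
send_rows(series=[-0.0095, 0.0023, 0, 0.011, 1, -0.0095, 0.0023, 0, 0.011, 1, -0.0095, 0.0023, 0, 0.011, 1])

```text
clock: 20.85
tool_pos: [0.5165, -0.2035, 0.0602]
orientation: [0.0, 0.925, -0.381, 0.003]
ft_force: [8.0, -7.0, 0.3]
opening: 0.0006
grip_force: 5.3
```

Call:
send_rows(series=[-0.0095, 0.0023, 0, 0.011, 1, -0.0095, 0.0023, 0, 0.011, 1, -0.0095, 0.0023, 0, 0.011, 1])

```text
clock: 21.15
tool_pos: [0.5141, -0.2023, 0.0602]
orientation: [0.0, 0.918, -0.397, 0.003]
ft_force: [9.0, -7.5, -0.8]
opening: 0.0006
grip_force: 5.8
```

Call:
send_rows(series=[-0.0095, 0.0023, 0, 0.011, 1, -0.0095, 0.0023, 0, 0.011, 1, -0.0095, 0.0023, 0, 0.011, 1])

```text
clock: 21.45
tool_pos: [0.5118, -0.2009, 0.0603]
orientation: [0.0, 0.911, -0.413, 0.003]
ft_force: [9.6, -9.2, -0.3]
opening: 0.0005
grip_force: 6.3
```

Call:
send_rows(series=[-0.0095, 0.0023, 0, 0.011, 1, -0.0095, 0.0023, 0, 0.011, 1, -0.0095, 0.0023, 0, 0.011, 1])

```text
clock: 21.75
tool_pos: [0.5095, -0.1996, 0.0603]
orientation: [0.0, 0.903, -0.429, 0.003]
ft_force: [9.7, -9.8, -1.9]
opening: 0.0004
grip_force: 6.9
```

```bash
python3 -c "from h import *;lev()"
```

```text
t 21.75 lever -138.0 from out 40.0 r 0.0819 phi err -2.8 Ft 13.7 Fr -0.7 torque/80 14.2 [ 9.7 -9.8 -1.9]
```

Call:
send_rows(series=[-0.0095, 0.0023, 0, 0.011, 1, -0.0095, 0.0023, 0, 0.011, 1, -0.0095, 0.0023, 0, 0.011, 1])

```text
clock: 22.05
tool_pos: [0.5072, -0.1981, 0.0604]
orientation: [0.0, 0.896, -0.444, 0.004]
ft_force: [10.7, -10.6, -1.9]
opening: 0.0005
grip_force: 7.4
```

Call:
send_rows(series=[-0.0095, 0.0023, 0, 0.011, 1, -0.0095, 0.0023, 0, 0.011, 1, -0.0095, 0.0023, 0, 0.011, 1])

```text
clock: 22.35
tool_pos: [0.5051, -0.1966, 0.0604]
orientation: [0.001, 0.888, -0.46, 0.004]
ft_force: [11.8, -12.2, -2.9]
opening: 0.0004
grip_force: 8.0
```

Call:
send_rows(series=[-0.0095, 0.0023, 0, 0.011, 1, -0.0095, 0.0023, 0, 0.011, 1, -0.0095, 0.0023, 0, 0.011, 1])

```text
clock: 22.65
tool_pos: [0.5029, -0.195, 0.0604]
orientation: [0.001, 0.88, -0.475, 0.004]
ft_force: [11.0, -12.8, -2.7]
opening: 0.0007
grip_force: 8.5
```

```bash
python3 -c "from h import *;lev()"
```

```text
t 22.65 lever -143.4 from out 45.4 r 0.0821 phi err -3.3 Ft 16.8 Fr -1.2 torque/80 17.6 [ 11.  -12.8  -2.7]
```

Call:
send_rows(series=[-0.0095, 0.0023, 0, 0.011, 1, -0.0095, 0.0023, 0, 0.011, 1, -0.0095, 0.0023, 0, 0.011, 1])

```text
clock: 22.95
tool_pos: [0.5008, -0.1933, 0.0604]
orientation: [0.001, 0.871, -0.49, 0.004]
ft_force: [12.0, -14.6, -4.1]
opening: 0.0005
grip_force: 9.1
```

Call:
send_rows(series=[-0.0085, 0.002, 0, 0.01, 1, -0.0085, 0.002, 0, 0.01, 1, -0.0085, 0.002, 0, 0.01, 1, -0.0085, 0.002, 0, 0.01, 1])

```text
clock: 23.35
tool_pos: [0.499, -0.1918, 0.0605]
orientation: [0.001, 0.864, -0.504, 0.004]
ft_force: [12.7, -15.5, -4.9]
opening: 0.0004
grip_force: 9.6
```

```bash
python3 -c "from h import *;lev()"
```

```text
t 23.35 lever -146.8 from out 48.8 r 0.0822 phi err -3.8 Ft 19.9 Fr -2.1 torque/80 21.0 [ 12.7 -15.5  -4.9]
```

Call:
send_rows(series=[0.01, 0, 0, 0, 1, 0.03, 0, 0, 0, 1, 0.08, 0, 0, 0, 1, 0.1, 0, 0, 0, 1, 0.1, 0, 0, 0, 1])

```text
clock: 23.85
tool_pos: [0.5106, -0.2143, 0.0585]
orientation: [0.0, 0.864, -0.504, -0.001]
ft_force: [-0.5, 0.1, -0.4]
opening: 0.0
grip_force: 0.0
```

Call:
send_rows(series=[0, 0, -0.15, 0, 1, 0, 0, -0.3, 0, 1, 0, 0, -0.5, 0, 1, 0.2, 0.2, -0.5, 0, 1, 0.5, 0.5, -0.5, 0, 1, 0.5, 0.5, -0.5, 0, 1, 0.5, 0.5, -0.5, 0, 1, 0.5, 0.5, -0.5, 0, 1])

```text
clock: 24.65
tool_pos: [0.4505, -0.4236, 0.2085]
orientation: [0.001, 0.862, -0.506, -0.001]
ft_force: [0.4, 0.1, 0.6]
opening: 0.0004
grip_force: 0.0
```

Run:
```python
from h import *
s=st(); save('top','t2.png',(240,130,400,245),5)
im=cv2.imread('pics/t2.png'); cv2.imwrite('pics/t2.png',cv2.convertScaleAbs(im,alpha=1.6))
```

```text
t 24.65 tcp [ 0.4505 -0.4236  0.2085] cmd [ 0.5439 -0.2112  0.0579] F [0.4 0.1 0.6] open 0.0004 phi -60.8
```

View pics/t2.png

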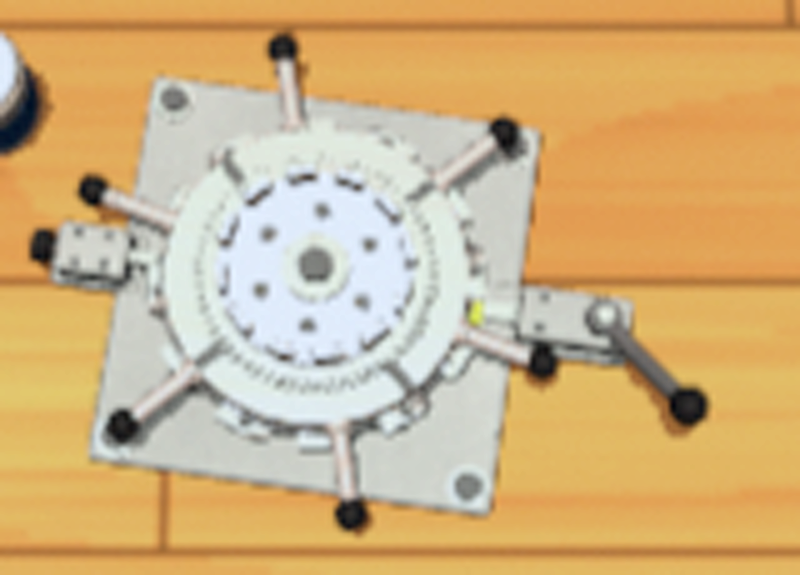

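The top view shows the bolt knob in at (42,246), spoke balls at (284,48),(504,132),(541,361),(351,514),(124,426),(93,190), and the lever knob at (688,405). I'll check these angles.

Run:
```python
from h import *
f=lambda u,v,z: onz('top',240+(u+.5)/5-.5,130+(v+.5)/5-.5,z)[:2]
a=[]
for q in[(284,48),(504,132),(541,361),(351,514),(124,426),(93,190)]:
    d=f(*q,.05)-c0; a.append(np.degrees(np.arctan2(d[1],d[0]))%60)
print(np.round(a,1),np.mean(a)); d=f(688,405,.072)-pv; print(np.linalg.norm(d),np.degrees(np.arctan2(d[1],d[0])))
```

```text
[8.2 8.5 8.8 8.5 9.  8.5] 8.577156369182008
0.07985949403936862 -142.12719306386754
```

The table reads about 8.6° against 8.2° seen earlier by the wrist camera. To be sure it's still seated, I'll repeat the wrist view from the same pose and compare.

Run:
```python
from h import *
s=st(); json.dump([list(map(float,s['tool_pos'])),rot().tolist()],open('cmd.json','w'))
plan([(.46,-.20,.2085,-30,.4)]*8,[(.4537,.0431,.1558,4.1,.4)]*8)
```

```text
t 24.7 tcp [ 0.451  -0.423   0.2083] cmd [ 0.5439 -0.2112  0.0579] F [-0.9 -1.3  0.4] open 0.0004 phi -60.8
[-0.634,-0.389,-0.001,-0.171,0.4,-0.634,-0.389,-0.001,-0.171,0.4,-0.634,-0.389,-0.001,-0.171,0.4,-0.634,-0.389,-0.001,-0.171,0.4,-0.634,-0.389,-0.001,-0.171,0.4,-0.634,-0.389,-0.001,-0.171,0.4,-0.634,-0.389,-0.001,-0.171,0.4,-0.634,-0.389,-0.001,-0.171,0.4]
[-0.424,-0.691,0.175,-0.19,0.4,-0.424,-0.691,0.175,-0.19,0.4,-0.424,-0.691,0.175,-0.19,0.4,-0.424,-0.691,0.175,-0.19,0.4,-0.424,-0.691,0.175,-0.19,0.4,-0.424,-0.691,0.175,-0.19,0.4,-0.424,-0.691,0.175,-0.19,0.4,-0.424,-0.691,0.175,-0.19,0.4]
```

Call:
send_rows(series=[-0.634, -0.389, 0, -0.171, 0.4, -0.634, -0.389, 0, -0.171, 0.4, -0.634, -0.389, 0, -0.171, 0.4, -0.634, -0.389, 0, -0.171, 0.4, -0.634, -0.389, 0, -0.171, 0.4, -0.634, -0.389, 0, -0.171, 0.4, -0.634, -0.389, 0, -0.171, 0.4, -0.634, -0.389, 0, -0.171, 0.4])

```text
clock: 25.5
tool_pos: [0.4618, -0.1954, 0.2089]
orientation: [0.0, 0.967, -0.256, -0.0]
ft_force: [-0.8, 0.0, 0.2]
opening: 0.0258
grip_force: 0.0
```

Call:
send_rows(series=[-0.424, -0.691, 0.175, -0.19, 0.4, -0.424, -0.691, 0.175, -0.19, 0.4, -0.424, -0.691, 0.175, -0.19, 0.4, -0.424, -0.691, 0.175, -0.19, 0.4, -0.424, -0.691, 0.175, -0.19, 0.4, -0.424, -0.691, 0.175, -0.19, 0.4, -0.424, -0.691, 0.175, -0.19, 0.4, -0.424, -0.691, 0.175, -0.19, 0.4])

```text
clock: 26.3
tool_pos: [0.4543, 0.0467, 0.1566]
orientation: [0.0, 0.999, 0.039, -0.0]
ft_force: [0.3, -0.8, -0.2]
opening: 0.0259
grip_force: 0.0
```

Run:
```python
from h import *
s=st(); p=np.array(s['tool_pos']); Rm=rot(); save('wrist','w2.png',s=1.25)
a,b=[cv2.imread(f'pics/raw_{n}.png',0) for n in('w1','w2')]
for name,(u,v) in dict(near=(325,226),left=(174,155),right=(465,132),hub=(310,41),bolt=(136,34),foot=(398,195),hinge=(503,107)).items():
    t=a[max(v-14,0):v+14,u-14:u+14]; y0=max(v-30,0); w=b[y0:v+30,u-30:u+30]
    m=cv2.matchTemplate(w,t,cv2.TM_CCOEFF_NORMED); _,mx,_,l=cv2.minMaxLoc(m); print(name,mx.round(2),'shift',l[0]-16,l[1]+y0-max(v-14,0))
```

```text
t 26.3 tcp [0.4543 0.0467 0.1566] cmd [0.4535 0.0431 0.1557] F [ 0.3 -0.8 -0.2] open 0.0259 phi 4.4Traceback (most recent call last):
  File "<stdin>", line 6, in <module>
AttributeError: 'float' object has no attribute 'round'
```

View pics/w2.png

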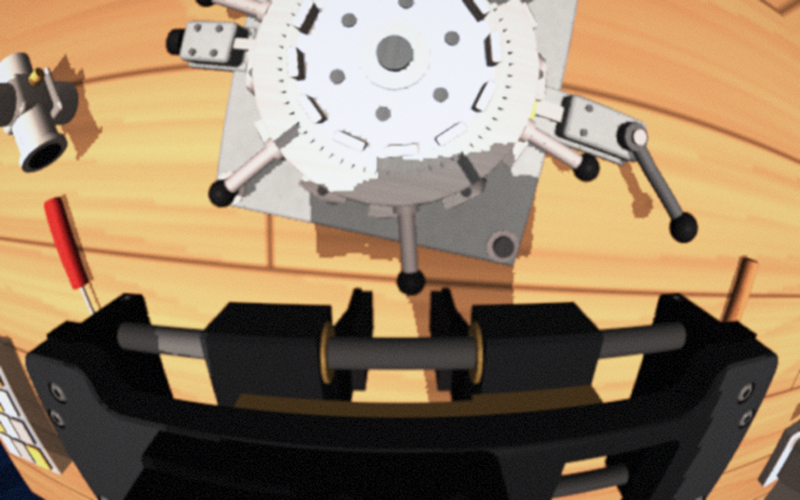

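The wrist view shows the table and foot in the same relation as before, with the near ball at (411,283), left (222,192), right (587,168), foot screw (502,247), lever knob (684,229). I'll quantify it.

Run:
```python
from h import *
P2=(np.array([.4543,.0467,.1566]),rot()); P1=(np.array([.4537,.0431,.1558]),None)
a,b=[cv2.imread(f'pics/raw_{n}.png',0) for n in('w1','w2')]
p=np.array(manip.get_state()['tool_pos'])
R1=R.from_euler('z',4.1,degrees=True).as_matrix()@np.diag([1,-1,-1]); R2=R.from_euler('z',4.4,degrees=True).as_matrix()@np.diag([1,-1,-1])
out={}
for name,(u,v,z) in dict(near=(325,226,.05),left=(174,155,.05),right=(465,132,.05),hub=(311,41,.06),screw=(398,195,.016),foot2=(410,208,.012)).items():
    k=4; big=lambda im,h:cv2.resize(im[max(v-h,0):v+h,u-h:u+h],None,fx=k,fy=k,interpolation=cv2.INTER_CUBIC)
    t=big(a,12); w=big(b,24); m=cv2.matchTemplate(w,t,cv2.TM_CCOEFF_NORMED); _,mx,_,l=cv2.minMaxLoc(m)
    dy=(v-12)-max(v-24,0); du,dv=l[0]/k-12,l[1]/k-dy
    d=(wz(u+du,v+dv,z,p,R2)-wz(u,v,z,P1[0],R1))*1e3; print(name,round(float(mx),2),du,dv,'world mm',d.round(2))
q=wz(684/1.25,229/1.25,.072,p,R2)-pv; print('knob',np.linalg.norm(q),np.degrees(np.arctan2(q[1],q[0])))
```

```text
near 0.99 3.5 0.25 world mm [ 0.31 -0.06]
left 1.0 3.75 -0.5 world mm [ 0.35 -0.12]
right 1.0 3.25 1.75 world mm [ 0.13 -0.35]
hub 0.98 5.75 0.75 world mm [ 0.37 -0.6 ]
screw 0.99 2.75 0.75 world mm [0.24 0.06]
foot2 0.96 1.0 0.25 world mm [0.66 1.86]
knob 0.08145438630946003 -142.63492289709671
```

```bash
python3 -c "
from h import *
print(manip.sign_off())"
```

```text
the job is handed in; nothing more can be done
None
```

The job is handed in: the table is one station on with the bolt in its notch, drawn back to about 17 N, and the lever was pushed to about 19–20 N. The lever sprang back about 4°, and the table did not move during clamping.

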